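Close the slide cassette and unlatch it from the dryer

TASK

The slides in the cassette with the blue lid are dry. First press its loose lid down until it snaps fully home and sits level, with the cassette still in its bay; then pinch the cassette's two orange side catches together, lift it straight out of the dryer and finish holding it upright by the pinched catches, about 10 cm above its bay and still, with the lid on. Leave the open cassette in the other bay and everything else on the bench where it is.

Things in the scene. Friction and masses are not known exactly. Their poses are not given: they have to be found in the camera images.
- dryer: grey-blue slide dryer fixed to the bench, 240 x 340 mm, flat deck 50 mm above the bench; fan housing along its back edge 78 mm high, from 85 mm on along its x. Origin on the bench, x to its back, y to its left, z up. Two docking bays centred at x 15, y +80 and -80 mm, floor 34 mm above the bench. Keeper strips along the bays' long sides hold a docked cassette down by its catches' hooks.
- cassette: the slide cassette to take out: a pale open-topped tub 90 x 33 mm on a 92 x 56 mm foot plate, rim 44 mm above its underside, seven glass slides inside, about 0.2 to 0.3 kg with lid; it stands docked in one of the bays (either one) with about 1.5 mm of play. Origin at the centre of its underside, x along its length, y from catch to catch, z up.
- cassette_grip (a point): point midway between the cassette's two orange catches, 40 mm above its underside, 24 mm above the deck when docked; axes as the cassette's. Each catch has an upright finger plate 32 mm long (x), from 2 to 32 mm above the deck; outer faces 65 mm apart at rest (y +32.5 and -32.5 mm), 53 mm when both are fully pinched. Beside them the deck is free for 50 mm.
- catch_left (a joint): left catch (+y side of the cassette): 0 at rest, grows to 0.006 m as it is pushed straight inwards. Spring: starts to move at 2.4 N, fully in at 6 N. Its hook is clear of the keeper from about 0.0045 m on. Grip with 15 N or more to pinch both fully and carry the cassette by them.
- catch_right (a joint): right catch (-y side of the cassette), same values.
- lid_top (a point): centre of the top of the blue lid (102 x 39 x 18.5 mm, 30 g), a flat raised pad 40 x 22 mm; axes as the cassette's. The lid stands loose and proud on two snap beads, this point 59 mm above the cassette's underside; pressed down at its centre with 10 to 15 N it snaps 9 mm down onto the rim, this point then 10 mm above cassette_grip. Seated, the beads keep it on.
- cassette_b: the other, open cassette of the same kind without a lid, docked in the other bay: leave it alone. Origin at the centre of its underside, axes as the cassette's.
- cup_a_mid (a point): specimen cup with blue screw cap, 66 mm across, 73 mm high, point 36 mm above its underside: leave it alone
- cup_b_mid (a point): second specimen cup, same size and point: leave it alone
- slide_box_mid (a point): closed green slide box 102 x 90 x 36 mm, point at its centre: leave it alone
- dropper_mid (a point): amber dropper bottle 38 mm across, 94 mm high, point 45 mm above its underside: leave it alone
- marker_mid (a point): white and blue marker pen 110 mm long, lying, point at its centre: leave it alone
- coverslips_mid (a point): small box of cover slips 27 x 27 x 20 mm, point at its centre: leave it alone
Things that resemble listed ones, but are neither listed nor needed, are in the scene too. Leave any white look-alike of the part that bears lid_top alone.

How it is judged:
On the way, in this order (a step that is already met when the one before it is completed fails the run):
1. the lid is pressed home, level, on the cassette while the cassette is still docked (z of lid_top in the frame of cassette below 0.052 m and angle between the z axis of lid_top and the z axis of cassette, either way round below 0.03 rad and horizontal distance between lid_top and cassette below 0.006 m and height (world z) of cassette_grip below 0.08 m), for 0.2 s.
2. both catches are pinched in with the cassette still in its bay (value of joint each of catch_left, catch_right above 0.004 m and height (world z) of cassette_grip below 0.084 m), for 0.04 s.
At the end, for the whole second after the job is handed in: The fingers hold the cassette still, upright (0.2 rad), 60 mm or more above its docked height and off the dryer, both catches in by over 4 mm, the lid on its rim (level to 0.03 rad, at most 2.5 mm high); the open cassette moved under 8 mm, other things under 25 mm (height (world z) of cassette_grip above 0.134 m and angle between cassette's own z axis and vertical below 0.2 rad and value of joint each of catch_left, catch_right above 0.004 m and contact force between the fingers and cassette above 3 N and contact force between cassette and dryer below 0.2 N and z of lid_top in the frame of cassette below 0.0525 m and angle between the z axis of lid_top and the z axis of cassette, either way round below 0.03 rad and distance between lid_top and cassette_grip below 0.016 m and linear speed of cassette below 0.03 m/s and distance of cassette_b from where it was at the start of the episode below 0.008 m and distance of each of cup_a_mid, cup_b_mid, slide_box_mid, dropper_mid, marker_mid, coverslips_mid from where it was at the start of the episode below 0.025 m); the arm keeps its last pose, push and grip.
It fails at once if the open cassette in the other bay is shifted by more than 8 mm (distance of cassette_b from where it was at the start of the episode above 0.008 m).
It fails at once if another thing on the bench is shifted by more than 25 mm (distance of any of cup_a_mid, cup_b_mid, slide_box_mid, dropper_mid, marker_mid, coverslips_mid from where it was at the start of the episode above 0.025 m).
It also fails if it takes over 48 s, if anything falls off the work surface, if the arm or the gripper's body presses on something with over 40 N, if the wrist force passes 120 N, or if a joint passes its speed limit or range.

ROBOT

A 6-joint arm with a two-finger parallel gripper is mounted at the origin on the work surface. World frame = base frame: x ahead of the robot, y to its left, z up, the work surface at z = 0. Lengths are in m, angles in rad, forces in N, time in s.
With the tool pointing down it reaches from about 0.35 to 1 m from the base axis. Payload 7.1 kg.
Tool frame: the origin (TCP) lies between the finger pads; the fingertips stand 22 mm ahead of it and the grasp point (between the pads) lies 3 mm ahead of it; x points along the fingers, y is the direction in which the jaws open and shut, and the axes are right-handed (so a half turn about x gives the same grasp; the last joint's range is limited). The gripper opens to 85 mm and grips with 20 to 120 N. Pads are 22 mm wide; open, the fingers measure 114 mm over their backs; the gripper's body (76 mm by 85 mm) begins 54 mm behind the grasp point. The pads swing forward as they close: fully open they stand 13 mm farther back than shut.
Start: joints at [-1.241, 0.423, 1.63, -0, 1.089, -0.019], TCP at [0.214, -0.587, 0.253] pointing down, gripper open.
Joint ranges: [-3, 3], [-0.9, 2.11], [0.09, 2.58], [-1.31, 4.45], [0.11, 2.69], [-2.54, 2.54]. Speed limits (rad/s): [2.39, 2.39, 3.01, 3.14, 3.14, 3.14].

INTERFACE

Orientations are given as a rotation vector (axis times angle).
In Python, from rig import manip gives the robot as it stands. The module is installed in compiled form; this text tells all that it offers. Calls block until the motion is done:
- manip.move_to(position, orientation): joint-space move of the TCP to a pose.
- manip.servo_line(position, orientation=None, rate=0.15): straight line of the TCP; orientation=None keeps the orientation; rate is the mean speed in m/s.
- manip.set_joints(angles): joint-space move.
- manip.command_gripper(opening, f_grip=None): finger opening in m; f_grip is the grip in N (None keeps the last); returns when the fingers have stopped.
- manip.hold(seconds).
- manip.solve_ik(position, orientation): joint angles nearest the present ones, or None.
- manip.camera(name): name is "side" or "top"; returns a dict with "image" (400x640x3 uint8, red, green, blue), "fx", "fy", "cx", "cy" (pixels), "cam_to_world" (4x4, takes a point from camera to world coordinates). Camera axes: x right, y down, z forward; pixel columns grow to the right and rows downward; lengths in m; the calibration is good to about 2 mm. A picture is of the moment at which its call begins. There is no depth.
A pose or a line that the arm cannot do raises manip.IKError and nothing moves.
- manip.sign_off(): hands the job in, once; it reports no verdict.
Readings, each from a call of its own:
- manip.get_time(): time.
- manip.get_joint_positions(): joint angles.
- manip.get_joint_vel(): joint speeds.
- manip.get_tau(): joint torques, N m.
- manip.get_position(): TCP position.
- manip.get_ee_rot(): TCP orientation.
- manip.get_contact_force(): force on the tool from outside, world axes, zero at the start.
- manip.get_torque(): the same for the moment, N m.
- manip.get_width(): finger opening in m.
Only numpy, scipy, OpenCV 4.12 (cv2) and the standard library are available. Lean on these libraries where they do the work, as an engineer would, in place of code of your own. Each camera call takes 0.05 s, during which the arm holds its last target.

## Working session

There is one attempt and no reset: what is moved stays moved. The work goes in short steps, each a Python script; the robot and the scene stay as the last script left them, time stands still between calls to the robot, and variables do not carry over. Pictures are saved under pics/ and viewed, and the job is handed in when it is done.

```bash
mkdir -p pics
python3 - <<'E'
from rig import manip
import cv2,numpy as np
for n in("top","side"):
    c=manip.camera(n); cv2.imwrite(f"pics/{n}0.png",c["image"][:,:,::-1]); np.savez(f"pics/{n}0.npz",**c)
    print(n,c["fx"],c["fy"],c["cx"],c["cy"]); print(np.round(c["cam_to_world"],4))
print(manip.get_time(),manip.get_ee_rot(),manip.get_width())
E
```

```text
top 436.4340514535779 436.4340514535779 323.79182877481895 196.46668249059047
[[ 0.0096 -0.9953  0.0967  0.3665]
 [-0.9999 -0.0085  0.0115  0.0457]
 [-0.0106 -0.0968 -0.9952  1.2965]
 [ 0.      0.      0.      1.    ]]
side 377.90959473733216 377.90959473733216 313.360536211988 195.28280146927472
[[-0.7509 -0.2991  0.5888 -0.1053]
 [-0.6599  0.3757 -0.6507  0.7142]
 [-0.0266 -0.8772 -0.4795  0.5888]
 [ 0.      0.      0.      1.    ]]
0.1 [ 2.03211396  0.35954245 -2.03258149] 0.08510013910917573
```

View pics/top0.png

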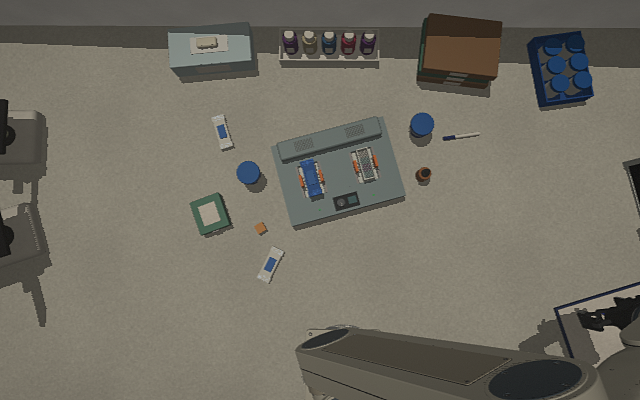

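View pics/side0.png

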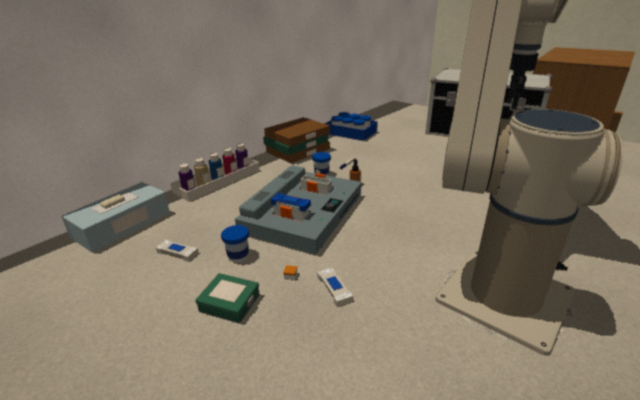

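The top view shows the dryer around (340,172). The blue-lidded cassette is at about (312,180) and the open one at about (365,165). White look-alikes with blue labels lie at (222,132) and (271,264). I'll confirm this with an enlarged crop.

Run:
```python
import cv2
a=cv2.imread("pics/top0.png")[110:235,265:415]; b=cv2.imread("pics/side0.png")[160:250,235:370]
cv2.imwrite("pics/top0c.png",cv2.resize(a,None,fx=4.7,fy=4.7,interpolation=2)); cv2.imwrite("pics/side0c.png",cv2.resize(b,None,fx=5.5,fy=5.5,interpolation=2))
```

```text
(no output)
```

View pics/top0c.png

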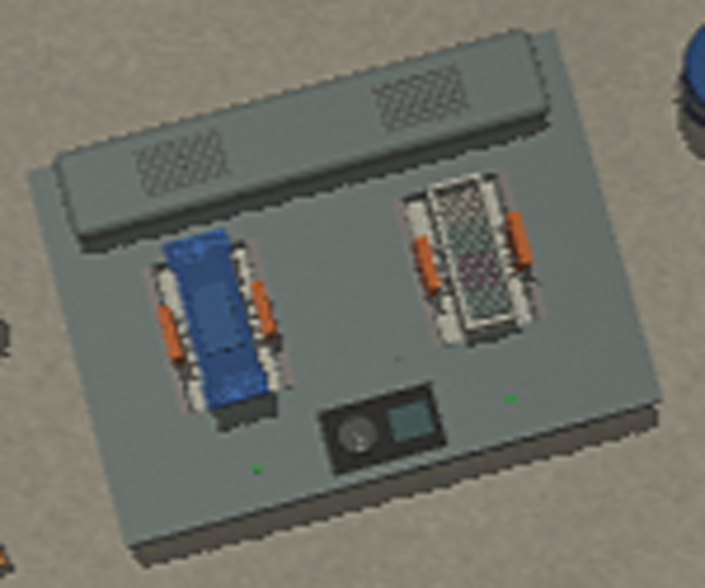

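View pics/side0c.png

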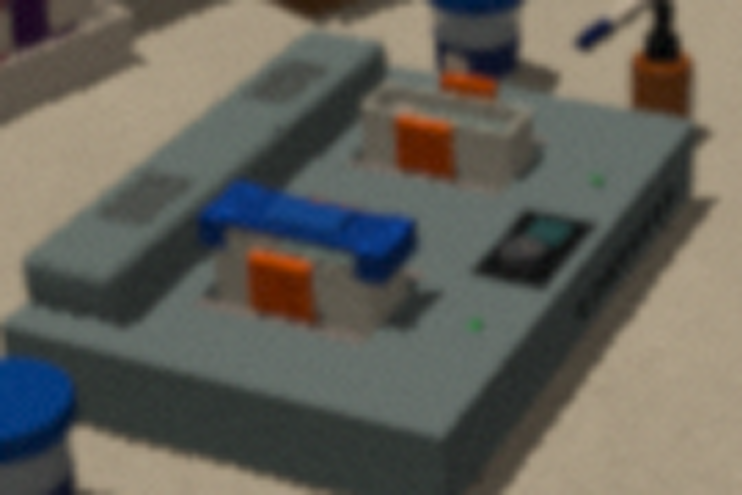

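The crops confirm it. The only blue-lidded cassette in a bay is at top-view pixel (312,180), with a blue lid standing proud and orange catches on both sides. Next I measure it.

```bash
cat > h.py <<'E'
import cv2,numpy as np
def ray(c,u,v):
    T=c["cam_to_world"]; d=T[:3,:3]@np.array([(u-c["cx"])/c["fx"],(v-c["cy"])/c["fy"],1.]); return T[:3,3],d
def onplane(c,u,v,z):
    o,d=ray(c,u,v); return o+d*(z-o[2])/d[2]
def tri(c1,p1,c2,p2):
    o1,d1=ray(c1,*p1);o2,d2=ray(c2,*p2)
    s=np.linalg.lstsq(np.c_[d1,-d2],o2-o1,rcond=None)[0]; a=o1+s[0]*d1;b=o2+s[1]*d2
    return (a+b)/2,np.linalg.norm(a-b)
def masks(img):
    h=cv2.cvtColor(img,cv2.COLOR_RGB2HSV)
    return cv2.inRange(h,(105,120,50),(125,255,255)),cv2.inRange(h,(3,150,90),(18,255,255))
def blobs(m,box,mn=8):
    mm=np.zeros_like(m);x0,x1,y0,y1=box;mm[y0:y1,x0:x1]=m[y0:y1,x0:x1]
    n,l,s,c=cv2.connectedComponentsWithStats(mm)
    return [(s[i,4],c[i],np.argwhere(l==i)[:,::-1]) for i in range(1,n) if s[i,4]>=mn]
E
python3 - <<'E'
from h import *
t=dict(np.load("pics/top0.npz"));s=dict(np.load("pics/side0.npz"))
def line(P): # rect of world pts
    r=cv2.minAreaRect((P[:,:2]*1000).astype(np.float32)); return r
for n,c,box in(("top",t,(280,385,140,215)),("side",s,(265,345,175,225))):
    b,o=masks(c["image"])
    for nm,m in(("blue",b),("orange",o)):
        for a,ce,px in blobs(m,box):
            print(n,nm,a,ce.round(1),px.min(0),px.max(0), end=' ')
            if n=="top":
                z=.088 if nm=="blue" else .082
                P=np.array([onplane(c,u,v,z) for u,v in px]); print(line(P),P.mean(0).round(4))
            else: print()
# deck outline
h=cv2.cvtColor(t["image"],cv2.COLOR_RGB2HSV);print(h[205,300],h[180,335],h[200,260])
m=cv2.inRange(h,(80,18,40),(110,90,160));mm=np.zeros_like(m);mm[112:232,268:410]=m[112:232,268:410]
k=max(cv2.findContours(mm,0,2)[0],key=cv2.contourArea)[:,0]
P=np.array([onplane(t,u,v,.05) for u,v in k]);print(len(k),line(P))
E
```

```text
top blue 428 [310.8 177.3] [300 159] [321 196] ((537.7052001953125, 96.57460021972656), (102.02500915527344, 35.78284454345703), 16.833580017089844) [0.5376 0.0967 0.088 ]
top orange 29 [375.  160.2] [373 155] [377 165] ((588.888671875, -83.40534973144531), (30.28476333618164, 6.835522174835205), 13.792821884155273) [ 0.5883 -0.0833  0.082 ]
top orange 31 [355.3 165.6] [353 160] [357 171] ((572.2449951171875, -28.298542022705078), (31.467529296875, 8.02328872680664), 18.383886337280273) [ 0.5725 -0.0279  0.082 ]
top orange 27 [320.6 175.1] [319 170] [323 180] ((545.0211791992188, 69.6160888671875), (29.59844970703125, 6.2241716384887695), 18.83951759338379) [0.5446 0.0693 0.082 ]
top orange 28 [300.8 180.1] [299 175] [303 185] ((530.353759765625, 124.41500854492188), (30.37889289855957, 7.325801849365234), 16.657020568847656) [0.53   0.1247 0.082 ]
side blue 335 [290.7 200.5] [271 192] [309 210] 
side orange 21 [320.4 175.7] [315 175] [324 177] 
side orange 94 [311.4 185.9] [307 181] [316 191] 
side orange 118 [285.4 211.2] [280 206] [291 217] 
[ 69  16 113] [ 68  18 112] [ 21  38 136]
19 ((480.6153259277344, -20.9051456451416), (20.89862823486328, 25.41089630126953), 18.51873779296875)
```

```bash
cat >> h.py <<'E'
from scipy.spatial.transform import Rotation as Rn
def ori(yaw,flip=False):
    y=np.array([-np.sin(yaw),np.cos(yaw),0])*(-1 if flip else 1);x=np.array([0,0,-1.])
    return Rn.from_matrix(np.c_[x,y,np.cross(x,y)]).as_rotvec()
E
python3 - <<'E'
from h import *
t=dict(np.load("pics/top0.npz"));s=dict(np.load("pics/side0.npz"))
h=cv2.cvtColor(t["image"],cv2.COLOR_RGB2HSV)
m=cv2.inRange(h,(55,10,60),(100,60,160));mm=np.zeros_like(m);mm[112:232,268:410]=m[112:232,268:410]
k=max(cv2.findContours(mm,0,2)[0],key=cv2.contourArea)[:,0]
P=np.array([onplane(t,u,v,.05) for u,v in k]);print("deck",len(k),cv2.minAreaRect((P[:,:2]*1000).astype(np.float32)))
print("tri catchL",tri(t,(300.8,180.1),s,(285.4,211.2)),"lid",tri(t,(310.8,177.3),s,(290.7,200.5)))
from rig import manip
for f in(0,1):
    for z in(.16,.1,.075): print(f,z,manip.solve_ik([.5375,.0968,z],ori(np.radians(16),f)))
E
```

```text
deck 211 ((566.1480102539062, 22.448684692382812), (245.53286743164062, 337.6817626953125), 15.828439712524414)
tri catchL (array([0.53096383, 0.12495413, 0.0712248 ]), np.float64(0.0015741723946288324)) lid (array([0.53707087, 0.09632759, 0.08908966]), np.float64(0.000502786579275505))
0 0.16 [ 1.56392309e-01  4.38371585e-01  1.86936363e+00 -4.44089210e-16
  8.33857438e-01 -1.69365670e+00]
0 0.1 [ 1.56392309e-01  5.35977581e-01  1.89286022e+00 -4.44089210e-16
  7.12754851e-01 -1.69365670e+00]
0 0.075 [ 1.56392309e-01  5.79245426e-01  1.89838422e+00 -4.44089210e-16
  6.63963006e-01 -1.69365670e+00]
1 0.16 [ 1.56392309e-01  4.38371585e-01  1.86936363e+00 -4.44089210e-16
  8.33857438e-01  1.44793596e+00]
1 0.1 [ 1.56392309e-01  5.35977581e-01  1.89286022e+00 -8.88178420e-16
  7.12754851e-01  1.44793596e+00]
1 0.075 [ 1.56392309e-01  5.79245426e-01  1.89838422e+00 -8.88178420e-16
  6.63963006e-01  1.44793596e+00]
```

Run:
```python
from h import *
from rig import manip
o=ori(np.radians(15.8),True)
manip.move_to([.5373,.0967,.2],o); manip.command_gripper(0.0,20)
print(manip.get_time(),manip.get_position(),manip.get_width(),manip.get_contact_force())
manip.servo_line([.5373,.0967,.135],o,.1)
for n in("top","side"):
    c=manip.camera(n); np.savez(f"pics/{n}1.npz",**c)
    x=(270,150) if n=="top" else (230,150)
    cv2.imwrite(f"pics/{n}1.png",cv2.resize(c["image"][x[1]-60:x[1]+100,x[0]-20:x[0]+140,::-1],None,fx=3.6,fy=3.6,interpolation=2))
print(manip.get_time(),manip.get_position(),manip.get_contact_force())
```

```text
3.5417 [0.53728549 0.09673492 0.20001462] -2.7952808614204926e-06 [0.10486795 0.02873549 0.16857805]
4.4417 [0.53784125 0.09682065 0.13572491] [ 0.38926454  0.39646251 -0.12680551]
```

View pics/top1.png

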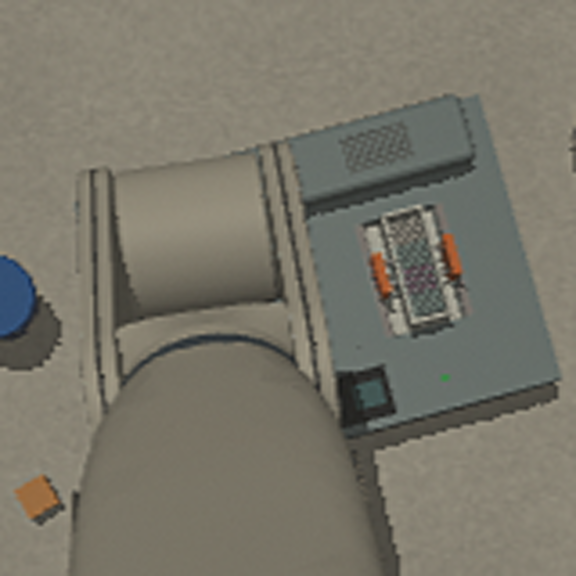

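View pics/side1.png

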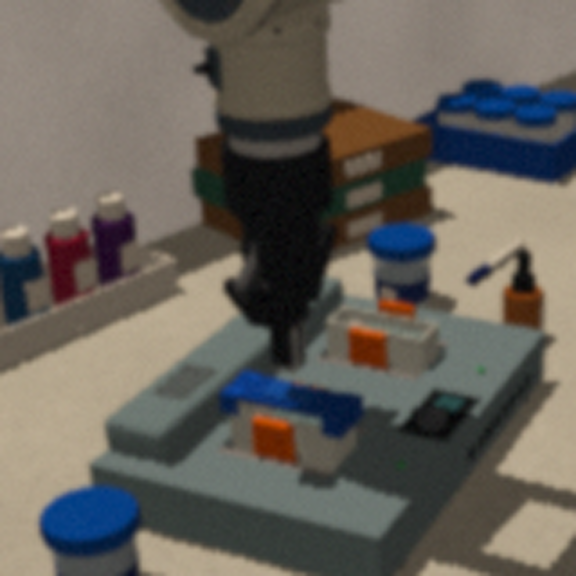

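In the side crop the shut fingertips at (287,365) hang right over the lid's centre at (290,390). I press down in small steps and watch the force.

Run:
```python
from h import *
from rig import manip
o=ori(np.radians(15.8),True)
manip.servo_line([.5373,.0967,.118],o,.05)
z=.118
while z>.100:
    z-=.001; manip.servo_line([.5373,.0967,z],o,.02)
    f=manip.get_contact_force();p=manip.get_position();print(round(z,4),p.round(4),f.round(1),round(manip.get_time(),2))
    if p[2]<.108 and f[2]>14: break
    if f[2]>28: break
manip.hold(.3);print(manip.get_contact_force(),manip.get_position())
```

```text
0.117 [0.5374 0.0967 0.1171] [-0.2  0.4 -0.3] 5.18
0.116 [0.5373 0.0967 0.116 ] [ 0.3 -1.4  0.5] 5.43
0.115 [0.5372 0.0967 0.1149] [ 1.1  0.1 -0.2] 5.68
0.114 [0.5376 0.0968 0.1143] [-0.2 -0.6  3.5] 5.93
0.113 [0.538  0.0968 0.1134] [1.4 0.3 4.8] 6.18
0.112 [0.5366 0.0966 0.1115] [-0.2  0.2 -0.3] 6.43
0.111 [0.5366 0.0966 0.1108] [-1.6 -1.   5.2] 6.68
0.11 [0.537  0.0966 0.1097] [-0.1  0.3  0.5] 6.93
0.109 [0.5372 0.0967 0.1088] [0.3 1.5 0.8] 7.18
0.108 [0.5374 0.0967 0.1079] [-0.8  0.1 -0.6] 7.43
0.107 [0.5373 0.0967 0.1069] [-0.6 -0.4 -0.7] 7.68
0.106 [0.5374 0.0967 0.1061] [-0.2  0.5  1.9] 7.93
0.105 [0.5375 0.0967 0.106 ] [-3.4 -0.2 12.5] 8.18
0.104 [0.5375 0.0967 0.106 ] [-6.7 -1.8 21.9] 8.43
[-7.03917461 -0.15969015 22.4317153 ] [0.53752675 0.09673058 0.10597529]
```

The lid snapped through and now sits hard at TCP z 0.106, so its top is at 0.084, which is the seated height. I back off, open the fingers and look.

Run:
```python
from h import *
from rig import manip
o=ori(np.radians(15.8),True)
manip.servo_line([.5373,.0967,.155],o,.12)
manip.command_gripper(.085,20)
c=manip.camera("side");np.savez("pics/side2.npz",**c)
cv2.imwrite("pics/side2.png",cv2.resize(c["image"][130:240,230:370,::-1],None,fx=5.4,fy=5.4,interpolation=2))
s=c;b,o_=masks(c["image"])
for a,ce,px in blobs(b,(265,345,175,225)): print(a,ce,px.min(0),px.max(0))
print(manip.get_time(),manip.get_width(),manip.get_position())
```

```text
329 [291.11246201 203.28571429] [271 195] [310 213]
10.1417 0.08480852015511908 [0.5373391  0.09671566 0.15504709]
```

View pics/side2.png

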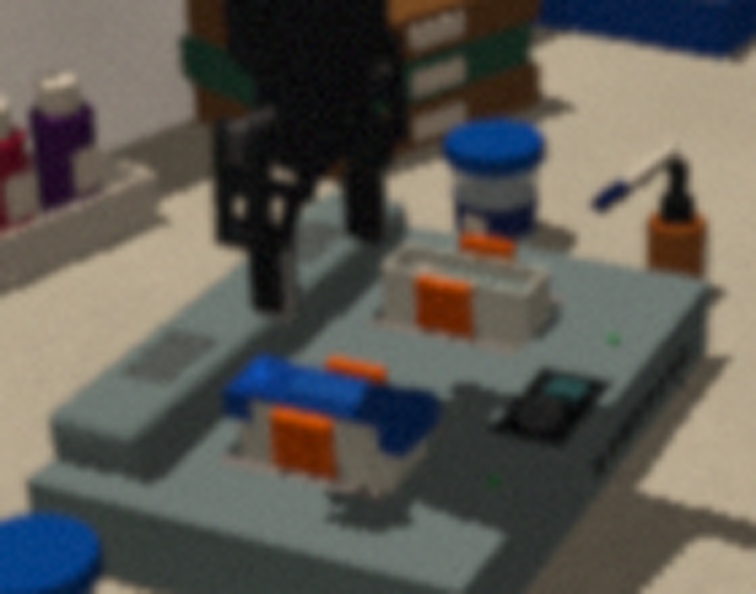

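The lid dropped about 3 px at both its left end (192→195) and right end (210→213), so it is down and level. The catches are visible on either side. Next I lower the open fingers around them.

Run:
```python
from h import *
from rig import manip
o=ori(np.radians(15.8),True)
for z in(.115,.1,.09,.083,.077):
    manip.servo_line([.5373,.0967,z],o,.06); f=manip.get_contact_force(); print(z,manip.get_position().round(4),f.round(1))
    if abs(f).max()>6: break
c=manip.camera("side");np.savez("pics/side3.npz",**c)
cv2.imwrite("pics/side3.png",cv2.resize(c["image"][130:240,230:370,::-1],None,fx=5.4,fy=5.4,interpolation=2))
print(manip.get_time())
```

```text
0.115 [0.5374 0.0967 0.115 ] [-0.4 -0.3  0.3]
0.1 [0.5369 0.0966 0.0995] [ 0.5 -0.2  0.5]
0.09 [0.537  0.0966 0.0895] [-0.4  0.5  0.2]
0.083 [0.537  0.0966 0.0826] [ 0.6 -0.5  0.3]
0.077 [0.537  0.0966 0.0766] [-0.8  0.2 -0. ]
12.2417
```

View pics/side3.png

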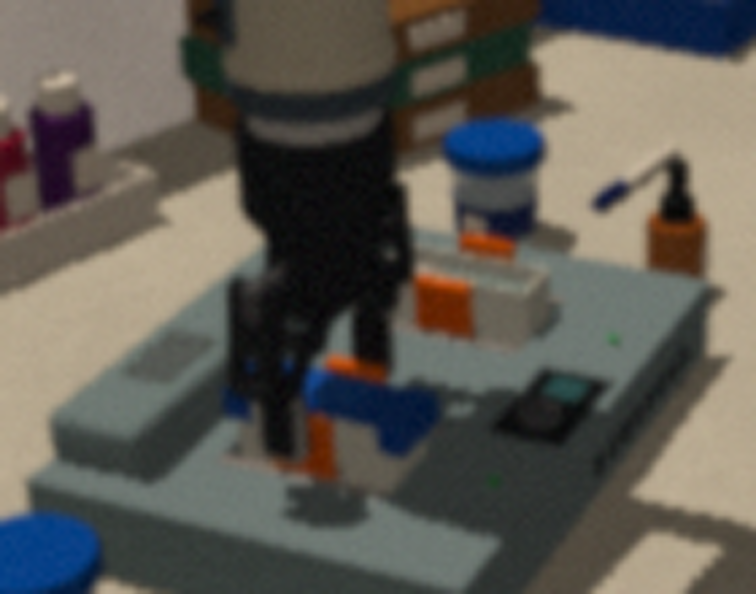

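Run:
```python
from h import *
def proj(c,p):
    q=np.linalg.inv(c["cam_to_world"])@np.r_[p,1]; return np.array([c["fx"]*q[0]/q[2]+c["cx"],c["fy"]*q[1]/q[2]+c["cy"]])
s=dict(np.load("pics/side3.npz"));C=np.array([.5373,.0967]);a=np.radians(15.8);ex=np.array([np.cos(a),np.sin(a)]);ey=np.array([-ex[1],ex[0]])
z5=lambda p:((p-[230,130])*5.4).round(0)
img=cv2.resize(s["image"][130:240,230:370,::-1],None,fx=5.4,fy=5.4,interpolation=2)
def draw(x,y,z,col):
    p=z5(proj(s,np.r_[C+ex*x+ey*y,z])).astype(int);print(x,y,z,p);cv2.circle(img,tuple(int(v) for v in p),3,col,-1)
for x in(-.016,.016):
    for z in(.052,.082): draw(x,.0325,z,(0,255,0))
for x in(-.011,.011):
    for z in(.055,.068): draw(x,.0425,z,(0,0,255))
for x in(-.016,.016): draw(x,-.0325,.082,(0,255,255))
for x in(-.051,.051):
  for y in (-.0195,.0195): draw(x,y,.084 if 0 else .08,(255,255,0))
cv2.imwrite("pics/side3b.png",img)
s2=dict(np.load("pics/side2.npz"));b,o=masks(s2["image"])
for A,ce,px in blobs(o,(265,345,175,225)): print(A,z5(ce),z5(px.min(0)),z5(px.max(0)+1))
```

```text
-0.016 0.0325 0.052 [328 482]
-0.016 0.0325 0.082 [324 430]
0.016 0.0325 0.052 [271 469]
0.016 0.0325 0.082 [267 417]
-0.011 0.0425 0.055 [309 485]
-0.011 0.0425 0.068 [307 463]
0.011 0.0425 0.055 [270 476]
0.011 0.0425 0.068 [268 453]
-0.016 -0.0325 0.082 [385 370]
0.016 -0.0325 0.082 [330 358]
-0.051 -0.0195 0.08 [436 398]
-0.051 0.0195 0.08 [401 435]
0.051 -0.0195 0.08 [259 360]
0.051 0.0195 0.08 [220 395]
19 [487. 246.] [459. 243.] [513. 259.]
96 [440. 302.] [416. 275.] [470. 335.]
23 [355. 366.] [329. 356.] [383. 383.]
128 [300. 439.] [270. 405.] [335. 475.]
```

View pics/side3b.png

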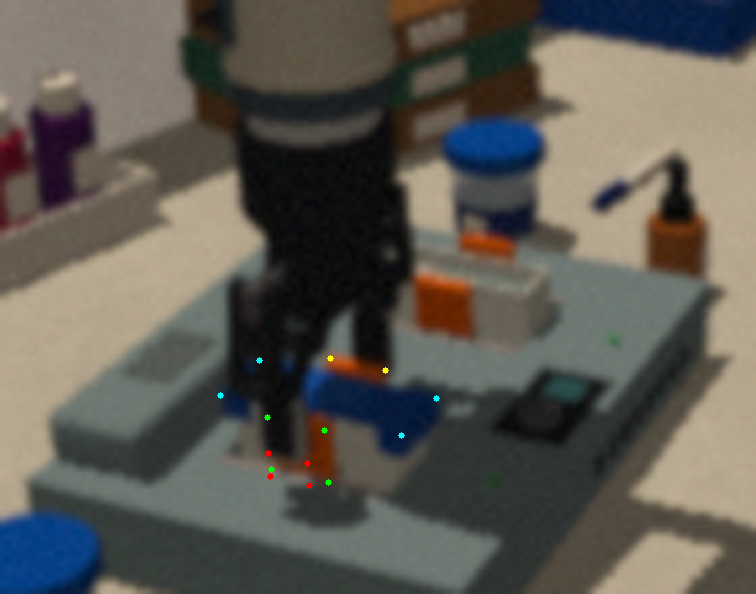

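The projections of my measured pose (dots) match the catches (270-335, 405-475) and the finger to within about 2 mm. The open tips stand about 12 mm high, as the note on pad swing says, so I go 4 mm lower and pinch.

Run:
```python
from h import *
from rig import manip
o=ori(np.radians(15.8),True)
manip.servo_line([.5373,.0967,.073],o,.05);print(manip.get_contact_force().round(1))
for w,f in((.066,20),(.058,20),(.048,35)):
    manip.command_gripper(w,f);print(w,manip.get_width(),manip.get_contact_force().round(1),manip.get_position().round(4))
manip.hold(.3);print(manip.get_width(),manip.get_contact_force().round(1))
c=manip.camera("side");np.savez("pics/side4.npz",**c)
cv2.imwrite("pics/side4.png",cv2.resize(c["image"][130:240,230:370,::-1],None,fx=5.4,fy=5.4,interpolation=2))
print(manip.get_time())
```

```text
[ 0.1  0.5 -0.2]
0.066 0.06613640353812127 [-0.2 -0.2 -0.2] [0.5374 0.0967 0.0731]
0.058 0.058393883975925556 [-1.8 -0.2  5.2] [0.5375 0.0967 0.0734]
0.048 0.05086791203168285 [-3.4 -0.1 14.6] [0.5377 0.0969 0.0742]
0.05095854719062061 [-2.9  0.2 14.1]
13.6833
```

View pics/side4.png

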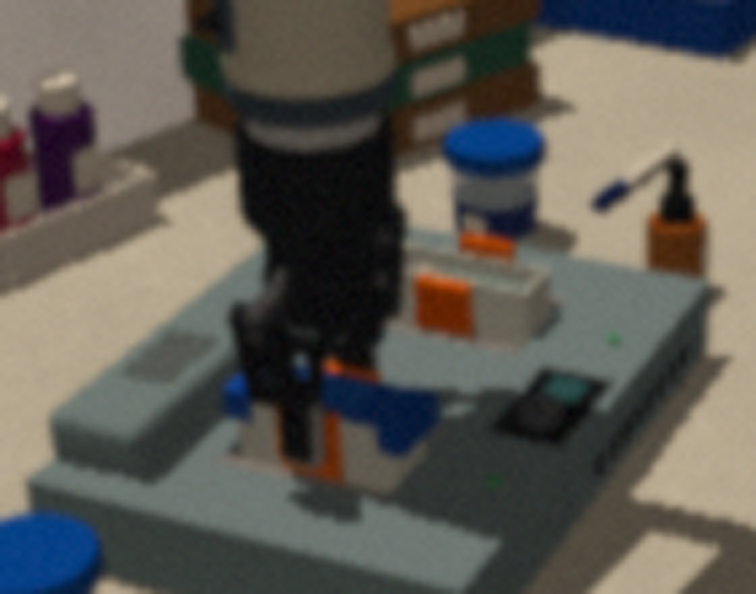

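The fingers stopped at 51 mm, where fully pinched catches are 53 mm across, with both fingers on the orange plates (about (315,440)). The 14 N push comes from the pads swinging forward as they close. I lift slowly and check.

Run:
```python
from h import *
from rig import manip
o=ori(np.radians(15.8),True)
x,y=.5373,.0967
for z in(.076,.080,.085,.092):
    manip.servo_line([x,y,z],o,.03);print(z,manip.get_position().round(4),manip.get_contact_force().round(1),round(manip.get_width(),4))
c=manip.camera("side");np.savez("pics/side5.npz",**c)
cv2.imwrite("pics/side5.png",cv2.resize(c["image"][130:240,230:370,::-1],None,fx=5.4,fy=5.4,interpolation=2))
print(manip.get_time())
```

```text
0.076 [0.537  0.0966 0.0757] [-0.  -0.  -4.1] 0.0502
0.08 [0.5373 0.0967 0.0799] [ 0.1  0.3 -3.2] 0.0501
0.085 [0.5375 0.0967 0.0853] [-1.2 -0.4 -3.2] 0.0504
0.092 [0.5375 0.0968 0.0923] [ 0.1 -0.3 -3.5] 0.05
14.9667
```

View pics/side5.png

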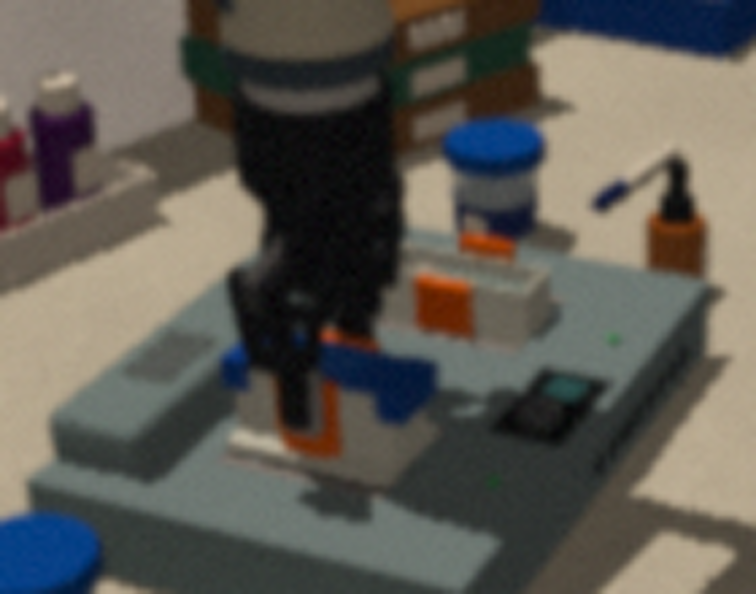

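The cassette is rising with the fingers: its foot is visible at (260,445), the load is 3.2–3.5 N and the width is steady. I continue up to +100 mm.

Run:
```python
from h import *
from rig import manip
o=ori(np.radians(15.8),True)
for z in(.12,.175):
    manip.servo_line([.5373,.0967,z],o,.05);print(z,manip.get_position().round(4),manip.get_contact_force().round(1),round(manip.get_width(),4))
manip.hold(1.0);print(manip.get_contact_force().round(1),manip.get_width(),abs(manip.get_joint_vel()).max())
c=manip.camera("side");np.savez("pics/side6.npz",**c)
cv2.imwrite("pics/side6.png",cv2.resize(c["image"][110:240,225:370,::-1],None,fx=4.6,fy=4.6,interpolation=2))
print(manip.get_time())
```

```text
0.12 [0.5372 0.0967 0.1201] [ 0.  -0.7 -3.7] 0.0502
0.175 [0.537  0.0967 0.1746] [-0.3  0.7 -2.5] 0.0505
[ 0.6  0.4 -2.8] 0.050269371382905784 0.0010960299152787986
17.975
```

View pics/side6.png

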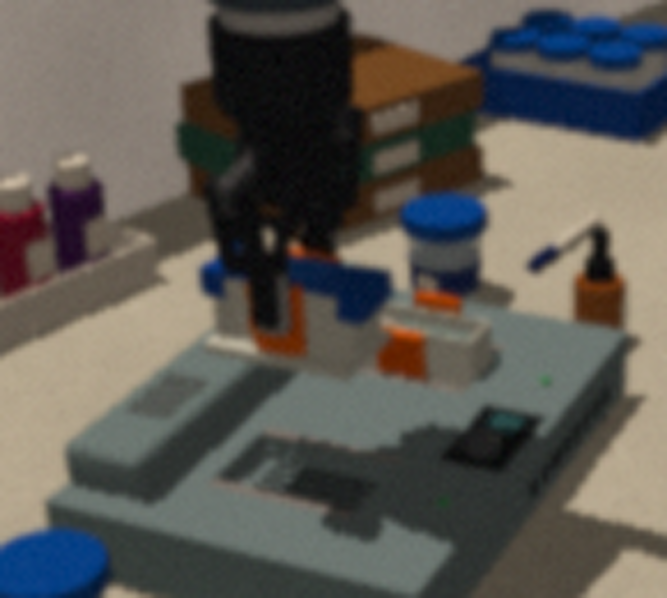

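The cassette hangs upright about 10 cm above its empty bay (bay at about (300,470)). The lid is on and level and the catches are pinched. The open cassette sits in its bay at (440,345) as before. I'm handing in.

Run:
```python
from rig import manip
manip.sign_off(); print(manip.get_time(),manip.get_width())
```

```text
the job is handed in; nothing more can be done
the job is handed in; nothing more can be done
```

I pressed the blue lid home, pinched both orange catches and lifted the cassette straight out. It was handed in at about 18 s of the 48 s allowed, and no verdict was reported.

- **Lid:** it came to a hard stop at 22 N with its top 84 mm above the bench, which is the seated height. Both ends dropped about 3 px in the side view, so it sits level.
- **Pinch and hold:** the fingers stopped at 50 to 51 mm under a 35 N grip. That is 2 to 3 mm under the stated 53 mm for fully pinched catches. I took it as a reading offset, because the cassette came free of the keepers at once. I had no direct reading of the catch joints.
- **Final state:** the cassette hangs upright about 10 cm above its bay, carrying 2.5 to 3.7 N, with the arm still and the lid on. The open cassette looks undisturbed in the last side view. I did not re-measure its position or those of the other things on the bench.
- **One disagreement:** treating the dryer's origin as the centre of its deck put the bay about 22 mm away from where the lid and catches measured in both views. I used the lid and catch measurements, which agreed with each other to within a few millimetres.

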